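# Hold the hidden bolt head while the nut runs up

## Robot

A 7-joint arm with a two-finger parallel gripper is mounted at the origin on the work surface. World frame = base frame: x ahead of the robot, y to its left, z up, the work surface at z = 0. Lengths are in m, angles in rad, forces in N, time in s.
With the tool pointing down it reaches from about 0.4 to 0.85 m from the base axis. Payload 10.4 kg.
Tool frame: the origin (TCP) lies between the finger pads, 19 mm behind the fingertips; this is the grasp point; x points along the fingers, y is the direction in which the jaws open and shut, and the axes are right-handed (so a half turn about x gives the same grasp; the last joint's range is limited). The gripper opens to 87 mm and grips with 3 to 60 N. Pads are 19 mm wide; open, the fingers measure 117 mm over their backs; the gripper's body (75 mm by 190 mm) begins 51 mm behind the grasp point.
Start: joints at [-1.141, 0.332, -0.065, 1.46, 0.022, 1.35, -0.088], TCP at [0.273, 0.562, 0.241] pointing down, gripper open.
Joint ranges: [-2.6, 2.6], [-0.5, 2.12], [-1.47, 1.34], [0.16, 2.42], [-1.27, 4.41], [0.06, 2.06], [-2.6, 2.6]. Speed limits (rad/s): [2.22, 2.22, 2.79, 2.79, 3.14, 3.14, 3.14].

## Interface

Orientations are given as a unit quaternion [x, y, z, w].
In Python, from bench import r, vision, close_job gives the robot as it stands. The module is installed in compiled form; this text tells all that it offers.
- The arm moves only by the shell command python3 -m pendant 'ROWS' [OPENING] [FORCE]. ROWS is text: rows parted by semicolons, each of 6 numbers parted by spaces: the shift along the tool's x, y, z in units of 0.25 m (1.0 is 0.25 m), then the turn, a rotation vector about the tool's x, y, z in units of 1.5 rad (1.0 is 1.5 rad). A call has 1 to 8 rows; each row is the pose to reach, as a shift and turn from the pose commanded when the call began, along the tool's axes at that moment; what a row does not reach only later rows make up. A row lasts 1/10 s, in which the tool goes at most 50 mm and 8.59 degrees, less where a joint would pass 70% of its speed; a pose out of reach is approached as far as the arm can. A call with a number of a shift or a turn outside -1 to 1 is refused whole. A call with a gripper value outside its range is refused whole. OPENING is the gripper command: -1 is shut, 1 is fully open, values between are in proportion, set as the call begins (- or left out, the last holds). The fingers move at their own pace and stop on an object; FORCE is the grip in N (left out, the last holds). Time passes only in rows, so rows that repeat a pose let the fingers close. It gives the time, the measured TCP pose, the force and the opening at its end, in the units of the state.
- r.read_state(): the state, without advancing time (a new reading comes with each control period).
- vision.camera(name): name is "scene" or "top" or "wrist"; returns (picture, depth): 400x640x3 uint8, blue, green, red; 400x640 float32, m along the optical axis (not along the pixel's ray), 0 where there is no reading.
- vision.get_calibration(name): a dict with "camera_matrix" (3x3 intrinsics, pixels), "rvec" (rotation vector, rad) and "tvec" (3), from world to camera coordinates, as OpenCV has them. Camera axes: x right, y down, z forward; pixel columns grow to the right and rows downward; lengths in m; the calibration is good to about 2 mm. A picture is of the moment at which its call begins: read the wrist's pose just before it. get_calibration takes no time and is no camera call; for the wrist camera it gives the pose at the moment of the call.
- close_job(): hands the job in, once; it reports no verdict.
The state is a dict: "time": time; "joint_positions": joint angles; "joint_vel": joint speeds; "joint_torque": joint torques, N m; "ee_pos": TCP position; "eef_rot": TCP orientation; "ft_force": force on the tool from outside, world axes, zero at the start; "torque": the same for the moment, N m; "width": finger opening in m.
Only numpy, scipy, OpenCV 4.12 (cv2) and the standard library are available. Lean on these libraries where they do the work, as an engineer would, in place of code of your own. Each camera call takes 0.05 s, during which the arm holds its last target. There are 200 camera calls.

## Task

On the bench fixture a slow motor is driving a nut, but the bolt only spins round with it. Lift away the heatsink lying across the gap and lay it gently, flat and fins up, inside the open tray, then reach down into the gap behind the bracket, grip the bolt head between the fingers and hold it from turning until the nut has run fully tight and the motor has stalled. Finish still gripping the bolt head, and leave the other things on the table undisturbed.

Things in the scene. Friction and masses are not known exactly. Their poses are not given: they have to be found in the camera images.
- fixture: Nut-running fixture fixed to the table, steel, base 12 mm thick. Origin: its underside; x points along the bolt from motor to rear frame, z up. Grey motor and its socket, axis 75 mm up, top 97 mm, reach from x -175 mm to the upright bracket plate (x -32 to -26 mm, 150 mm wide in y); behind it stands an open rectangular rear frame (x 30 to 38 mm, 150 mm wide). Both tops are 105 mm up
- gap_top (a point): Middle of the gap between bracket and rear frame, level with their tops (105 mm above the table), axes as the fixture. The gap is 56 mm along x, open above and at its y ends, and goes down to the base
- bolt_head: Plain steel hexagonal bolt head, 30 mm across flats, 14 mm thick. Origin: its centre, at (-9, 0, 75) mm in the fixture's frame, 17 mm from the bracket face (a 20 mm diameter bush between). x is the bolt axis, as the fixture's x. Unheld it turns with the nut, about 1 rad/s; squeezed from above it turns until two flats lie against the fingers. Motor torque at most 0.2 N m
- bolt (a joint): How far the nut has run up on the bolt, rad: starts at 0 to 1, grows only while the bolt head is held (about 0.6 rad/s), and stops at 4.2 when the nut is tight
- nut (a joint): Angle of the motor's socket with the nut inside, between motor and bracket, rad; grows clockwise seen from the robot; it stops growing when the nut is tight and the bolt is held
- heatsink: Silver aluminium heatsink extrusion, 120 mm long (x) by 44 mm wide (y) by 28 mm high: 8 mm base with five 4 mm thick fins 20 mm tall running along x, the outer fins flush with its long sides. Lies fins up across the gap on the tops of the bracket and the rear frame, more or less along the fixture's x. Origin: centre of its underside, z up; 110 to 230 g
- tray: Open dark steel parts tray, fixed, empty, 170 mm (x) by 220 mm (y) by 20 mm high, walls and floor 5 mm thick. Origin: centre of its underside
- jar: Green glass diode jar, 56 mm diameter, 80 mm high, beyond the tray, to be left alone; origin under its centre
- crimper: Grey coaxial crimper, lying along its y, about 195 by 75 by 20 mm, behind the fixture, to be left alone; origin on its underside
- horn_cap: White plastic feed horn cap, 54 mm diameter, 34 mm high, to be left alone; origin under its centre
- switch_box: Red toggle switch box 80 by 60 by 40 mm plus a 25 mm toggle, to be left alone; origin under its centre
- screwdriver: Screwdriver lying on the table, to be left alone
- tin: Small round tin, 64 mm diameter, 60 mm high, to be left alone; origin under its centre
Not all that is in view belongs to the job. What is meant by the heatsink is not blue, green or red, and is the larger of those in its own colour.

How it is judged:
On the way, in this order (a step that is already met when the one before it is completed fails the run):
1. the heatsink lies flat and still in the tray, let go (x of heatsink in the frame of tray between -0.055 and 0.055 m and y of heatsink in the frame of tray between -0.09 and 0.09 m and z of heatsink in the frame of tray below 0.012 m and angle between heatsink's own z axis and vertical below 0.15 rad and linear speed of heatsink below 0.03 m/s and contact force between the fingers and heatsink below 0.1 N), for 0.2 s.
2. the bolt head is gripped between the fingers before the nut is tight (contact force between the fingers and bolt_head above 8 N and distance between the grasp point and bolt_head below 0.028 m and value of joint bolt below 3.5 rad), for 0.2 s.
At the end, for the whole second after the job is handed in: Nut tight (joint bolt over 4.0 rad), bolt head not turning (under 0.15 rad/s) and gripped (over 8 N, TCP within 28 mm of its centre); heatsink still, fins up (within 0.15 rad) on the tray floor, its centre within 55 mm (x) and 90 mm (y) of the tray centre (contact force between the fingers and bolt_head above 8 N and distance between the grasp point and bolt_head below 0.028 m and value of joint bolt above 4 rad and angular speed of bolt_head below 0.15 rad/s and x of heatsink in the frame of tray between -0.055 and 0.055 m and y of heatsink in the frame of tray between -0.09 and 0.09 m and z of heatsink in the frame of tray below 0.012 m and angle between heatsink's own z axis and vertical below 0.15 rad and linear speed of heatsink below 0.03 m/s); the arm keeps its last pose, push and grip.
It fails at once if the heatsink is dropped or thrown (linear speed of heatsink above 0.7 m/s and contact force between the fingers and heatsink below 0.1 N).
It fails at once if one of the other things is moved more than 30 mm (distance of any of jar, crimper, horn_cap, switch_box, screwdriver, tin from where it was at the start of the episode above 0.03 m).
It also fails if it takes over 66 s, if anything falls off the work surface, if the arm or the gripper's body presses on something with over 40 N, if the wrist force passes 120 N, or if a joint passes its speed limit or range.

## Working session

There is one attempt and no reset: what is moved stays moved. The work goes in short steps, Python scripts to look and compute and a shell command to move; the robot and the scene stay as the last step left them, time stands still between calls to the robot, and variables do not carry over. Pictures are saved under pics/ and viewed, about 8 in all and at most 12, crops included, and the job is handed in when it is done.

```bash
mkdir -p pics
cat > h.py <<'E'
import numpy as np,cv2
from scipy.spatial.transform import Rotation as R
from bench import r,vision
def snap(n):
    c=vision.get_calibration(n); im,d=vision.camera(n)
    K=np.array(c["camera_matrix"]);Rm=cv2.Rodrigues(np.array(c["rvec"],float))[0];t=np.array(c["tvec"],float).ravel()
    v,u=np.mgrid[:400,:640]
    p=np.stack([(u-K[0,2])/K[0,0]*d,(v-K[1,2])/K[1,1]*d,d],-1)
    w=(p-t)@Rm
    w[d<=0]=np.nan
    return im,d,w
def rel(target,Rt=None):
    s=r.read_state();Q=R.from_quat(s["eef_rot"])
    sh=Q.inv().apply(np.array(target)-s["ee_pos"])/.25
    tr=(Q.inv()*Rt).as_rotvec()/1.5 if Rt is not None else np.zeros(3)
    return np.round(sh,3),np.round(tr,3)
E
python3 - <<'E'
from h import *
for n in("top","scene"):
    im,d,w=snap(n);cv2.imwrite(f"pics/{n}0.png",im);np.save(n+"0.npy",w)
    print(n,vision.get_calibration(n))
s=r.read_state();print(s);print(R.from_quat(s["eef_rot"]).as_matrix().round(3))
E
```

```text
top {'camera_matrix': array([[434.34643436,   0.        , 325.80690446],
       [  0.        , 434.34643436, 200.94391616],
       [  0.        ,   0.        ,   1.        ]]), 'rvec': array([ 2.13000982, -2.19325127,  0.15199722]), 'tvec': array([0.02072653, 0.54806038, 1.22497874])}
scene {'camera_matrix': array([[425.96798298,   0.        , 317.91175197],
       [  0.        , 425.96798298, 200.98202012],
       [  0.        ,   0.        ,   1.        ]]), 'rvec': array([ 1.05674049,  2.57515465, -0.86898284]), 'tvec': array([ 0.37654249, -0.27119995,  1.76934561])}
{'time': 0.1, 'joint_positions': array([-1.1406077 ,  0.33280511, -0.06468035,  1.4608651 ,  0.02160587,
        1.34991139, -0.08848519]), 'joint_vel': array([-0.00059947, -0.00150618,  0.00126885, -0.00305781, -0.00072787,
       -0.00090918,  0.00015631]), 'joint_torque': array([ 2.01793271e-03, -6.24547362e+01,  2.51542381e-02, -3.90721142e+01,
       -6.13500900e-02,  3.65136098e-02,  6.77518346e-05]), 'ee_pos': array([0.2732923 , 0.56171484, 0.24053196]), 'eef_rot': array([ 0.15826445,  0.68914194, -0.15916572,  0.68898623]), 'ft_force': array([ 0.19898827, -0.12760537,  0.35023117]), 'torque': array([ 0.03240003,  0.02846873, -0.0324768 ]), 'width': 0.08702596970509809}
[[-0.001  0.437  0.899]
 [-0.001  0.899 -0.437]
 [-1.    -0.001  0.   ]]
```

View pics/top0.png

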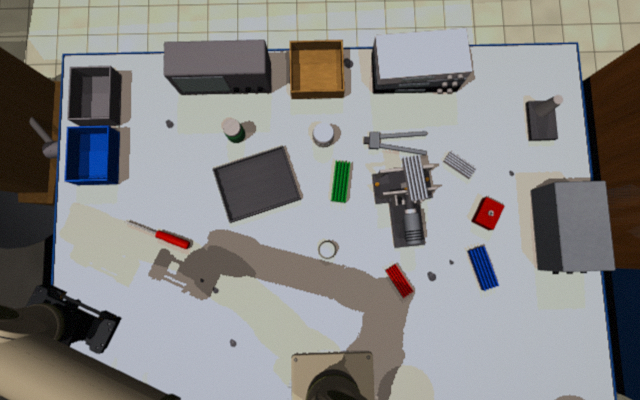

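View pics/scene0.png

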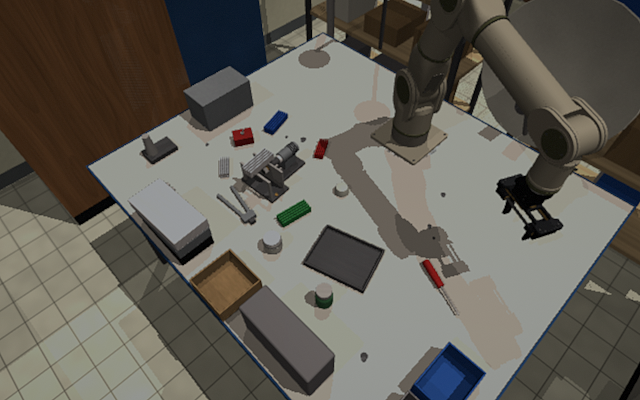

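The top view shows the silver heatsink at about (414,178) over the fixture, with the motor at (410,225). The empty tray is at (257,184) and the arm is on the left. Next I'll measure these from the point cloud.

Run:
```python
from h import *
w=np.load("top0.npy");im=cv2.imread("pics/top0.png")
def rect(m,name):
    p=w[m]; b=cv2.minAreaRect((p[:,:2]*1000).astype(np.float32)); print(name,m.sum(),np.round(b[0],1),np.round(b[1],1),round(b[2],2),"z",np.percentile(p[:,2],[5,50,95]).round(4))
    print(cv2.boxPoints(b).round(0).tolist())
def box(u0,u1,v0,v1):
    m=np.zeros((400,640),bool);m[v0:v1,u0:u1]=1;return m
z=w[...,2]
fx=box(365,445,148,250)
rect(fx&(z>.108),"heatsink >108")
rect(fx&(z>.123),"heatsink fins")
rect(fx&(z>.06)&(z<.11)&box(395,430,205,250),"motor")
rect(fx&(z>.095)&(z<.112),"tops")
rect(box(205,310,140,228)&(z>.014)&(z<.03),"tray rim")
rect(box(225,290,160,210)&(z>0)&(z<.03),"tray floor")
bm=box(370,430,190,250)&(z>.006)&(z<.03)
rect(bm,"base")
c=im[120:260,360:460];cv2.imwrite("pics/crop.png",cv2.resize(c,None,fx=5,fy=5,interpolation=cv2.INTER_CUBIC))
# PCA of fin long dir, tops listing
p=w[fx&(z>.098)&(z<.111)];print(p[::6].round(3).tolist())
print("table z",np.nanmedian(z[box(440,470,200,300)]))
```

```text
heatsink >108 827 [ 594.4 -224.8] [120.5 138.5] 7.58 z [0.1106 0.1285 0.1361]
[[526.0, -164.0], [544.0, -301.0], [663.0, -285.0], [645.0, -148.0]]
heatsink fins 525 [ 595.9 -235.7] [120.5  46.1] 6.79 z [0.1245 0.132  0.1366]
[[533.0, -220.0], [539.0, -266.0], [658.0, -251.0], [653.0, -206.0]]
motor 572 [ 475.4 -228.4] [118.   51.3] 12.18 z [0.0798 0.0926 0.0989]
[[412.0, -216.0], [423.0, -266.0], [539.0, -241.0], [528.0, -191.0]]
tops 455 [ 536.7 -225.6] [234.8 150.2] 3.57 z [0.0954 0.1024 0.1106]
[[415.0, -158.0], [424.0, -308.0], [659.0, -293.0], [649.0, -143.0]]
tray rim 499 [639.7 218.7] [232.3 220. ] 16.9 z [0.0154 0.0201 0.0246]
[[497.0, 290.0], [561.0, 80.0], [783.0, 147.0], [719.0, 358.0]]
tray floor 3152 [607.4 208.1] [194.9 150.6] 88.42 z [0.0016 0.0057 0.0115]
[[529.0, 113.0], [680.0, 109.0], [685.0, 303.0], [535.0, 308.0]]
base 951 [ 490.8 -211.5] [165. 173.] 82.94 z [0.0074 0.0123 0.0177]
[[395.0, -283.0], [567.0, -304.0], [587.0, -140.0], [415.0, -119.0]]
[[0.641, -0.208, 0.111], [0.635, -0.284, 0.103], [0.633, -0.265, 0.101], [0.631, -0.28, 0.107], [0.63, -0.21, 0.11],
[... 370 characters left out ...]
9, 0.104], [0.608, -0.212, 0.108], [0.582, -0.216, 0.11], [0.57, -0.28, 0.103], [0.569, -0.296, 0.107], [0.567, -0.282, 0.106], [0.567, -0.299, 0.105], [0.564, -0.276, 0.106], [0.564, -0.199, 0.106], [0.563, -0.216, 0.105], [0.561, -0.179, 0.108], [0.561, -0.196, 0.107], [0.561, -0.213, 0.107], [0.56, -0.158, 0.104], [0.559, -0.174, 0.108], [0.559, -0.191, 0.104], [0.557, -0.152, 0.108], [0.556, -0.168, 0.107], [0.554, -0.239, 0.111], [0.548, -0.23, 0.111], [0.535, -0.233, 0.108], [0.486, -0.229, 0.101], [0.475, -0.229, 0.098], [0.465, -0.226, 0.098], [0.458, -0.235, 0.103], [0.448, -0.235, 0.1], [0.44, -0.232, 0.1], [0.437, -0.237, 0.1], [0.429, -0.237, 0.098]]
table z 4.609562991293919e-05
```

View pics/crop.png

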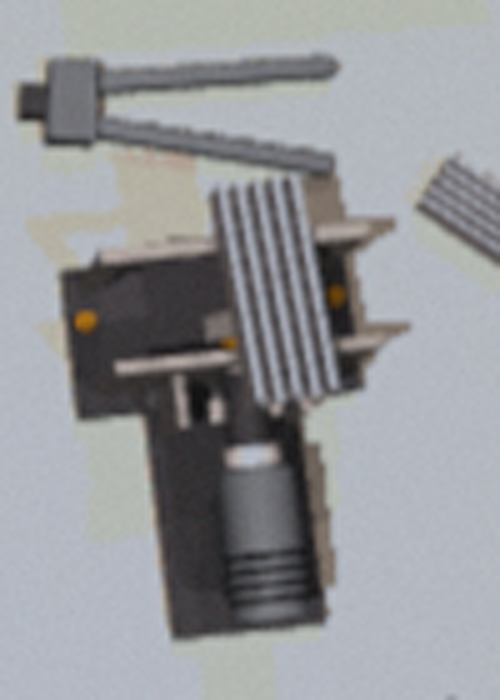

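The crop shows the heatsink lying from about (255,185) to (300,395) across the gap, with the bracket line near (170,365) and the rear frame near (150,250). The heatsink centre is about (0.596,-0.233) and the yaw is about 6.8°. I'm moving now.

```bash
python3 -m pendant '0 -.763 .849 0 0 0;0 -.763 .849 0 0 0;0 -.763 .849 0 0 0;0 -.763 .849 0 0 0;0 -.763 .849 0 0 0;0 -.763 .849 0 0 0' 1
python3 -m pendant '0 -.763 .849 0 0 0;0 -.763 .849 0 0 0;0 -.763 .849 0 0 0;0 -.763 .849 0 0 0;0 -.763 .849 0 0 0;0 -.763 .849 0 0 0' 1
python3 - <<'E'
from h import *
w=np.load("top0.npy");z=w[...,2]
def box(u0,u1,v0,v1):
    m=np.zeros((400,640),bool);m[v0:v1,u0:u1]=1;return m
m=box(205,310,140,228)&(z>.013)&(z<.03)
n,l,s,c=cv2.connectedComponentsWithStats(m.astype(np.uint8));print(s.tolist())
p=w[m];
for q in(p[p[:,0]<.74],p[p[:,0]<.73]):
    b=cv2.minAreaRect((q[:,:2]*1000).astype(np.float32));print(b,cv2.boxPoints(b).round().tolist())
ax=R.from_euler('z',16.9,degrees=True).as_matrix()[:2,:2]
q=p[:,:2]@ax
print(np.histogram(q[:,0],40));print(np.percentile(q[:,1],[0,1,2,50,98,99,100]))
E
```

```text
time: 0.7
ee_pos: [0.3819, 0.2942, 0.2412]
eef_rot: [0.16, 0.689, -0.16, 0.689]
ft_force: [0.3, 0.6, 0.5]
width: 0.0871
time: 1.3
ee_pos: [0.4887, 0.0297, 0.2413]
eef_rot: [0.16, 0.689, -0.16, 0.689]
ft_force: [0.4, -0.1, 0.3]
width: 0.0872
[[0, 0, 640, 400, 255475], [230, 140, 11, 2, 14], [212, 145, 89, 77, 502], [278, 151, 1, 1, 1], [255, 157, 1, 1, 1], [241, 167, 1, 1, 1], [257, 174, 1, 1, 1], [275, 185, 1, 1, 1], [292, 188, 1, 1, 1], [226, 194, 1, 1, 1], [234, 203, 1, 1, 1], [277, 202, 1, 1, 1]]
((638.3428955078125, 218.3465576171875), (229.4951171875, 219.94805908203125), 16.91803550720215) [[497.0, 290.0], [561.0, 80.0], [780.0, 147.0], [716.0, 357.0]]
((610.0093383789062, 209.73336791992188), (170.27487182617188, 219.941162109375), 16.925121307373047) [[497.0, 290.0], [561.0, 80.0], [723.0, 129.0], [659.0, 340.0]]
(array([149,   9,   8,   7,   7,   7,   9,   6,  10,   8,   7,   7,   8,
         7,   8,   6,   7,   8,   5,   9,   7,   7,   6,   6,   8,   7,
         7,   9, 115,  47,   0,   0,   0,   0,   0,   0,   0,   0,   9,
         5]), array([0.55950994, 0.56531632, 0.5711227 , 0.57692908, 0.58273546,
       0.58854185, 0.59434823, 0.60015461, 0.60596099, 0.61176737,
       0.61757376, 0.62338014, 0.62918652, 0.6349929 , 0.64079928,
       0.64660567, 0.65241205, 0.65821843, 0.66402481, 0.66983119,
       0.67563758, 0.68144396, 0.68725034, 0.69305672, 0.6988631 ,
       0.70466949, 0.71047587, 0.71628225, 0.72208863, 0.72789501,
       0.7337014 , 0.73950778, 0.74531416, 0.75112054, 0.75692692,
       0.76273331, 0.76853969, 0.77434607, 0.78015245, 0.78595883,
       0.79176522]))
[-0.08665489 -0.08661649 -0.08658029  0.03029554  0.13194392  0.13231312
  0.13331081]
```

```bash
python3 -m pendant '0 -.76 .845 -.381 0 0;0 -.76 .845 -.381 0 0;0 -.76 .845 -.381 0 0;0 -.76 .845 -.381 0 0;0 -.76 .845 -.381 0 0;0 -.76 .845 -.381 0 0;0 -.76 .845 -.381 0 0' 1
python3 - <<'E'
from h import *
s=r.read_state();print(s["joint_positions"].round(2))
im,d,w=snap("wrist");cv2.imwrite("pics/w1.png",im);np.save("w1.npy",w)
z=w[...,2]
m=(z>.118)&(z<.145)&(w[...,0]>.5)&(w[...,0]<.7)&(w[...,1]>-.3)&(w[...,1]<-.17)
b=cv2.minAreaRect((w[m][:,:2]*1000).astype(np.float32));print(m.sum(),b,cv2.boxPoints(b).round().tolist(),np.percentile(z[m],[50,95]))
print(rel([.596,-.233,.127],R.from_matrix(np.array([[0,-np.sin(.1187),np.cos(.1187)],[0,np.cos(.1187),np.sin(.1187)],[-1,0,0]]))))
E
```

```text
time: 2.0
ee_pos: [0.5947, -0.2353, 0.2404]
eef_rot: [-0.041, 0.706, 0.039, 0.705]
ft_force: [-0.3, -0.1, -0.7]
width: 0.0872
[-0.13  0.4   0.58  1.45 -0.22  1.36  2.15]
2807 ((585.905517578125, -239.0178985595703), (104.4809799194336, 44.110050201416016), 7.4852824211120605) [[531.0, -224.0], [537.0, -268.0], [641.0, -254.0], [635.0, -210.0]] [0.13501243 0.13617366]
(array([0.453, 0.013, 0.008]), array([-0.004, -0.001,  0.002]))
```

View pics/w1.png

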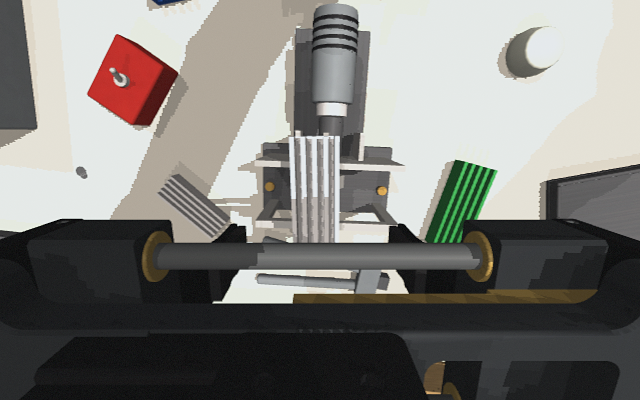

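The wrist view shows the heatsink at column ~318, centred between the fingers (about 232 and 405). The green and small silver decoys are clear to either side. I'm descending to grasp.

```bash
python3 -m pendant '.15 0 .008 0 0 0;.3 0 .008 0 0 0;.4 0 .008 0 0 0;.453 0 .008 0 0 0;.453 0 .008 0 0 0;.453 0 .008 0 0 0' 1
python3 -m pendant '0 0 0 0 0 0;0 0 0 0 0 0;0 0 0 0 0 0;0 0 0 0 0 0;0 0 0 0 0 0;0 0 0 0 0 0;0 0 0 0 0 0;0 0 0 0 0 0' -1 30
```

```text
time: 2.65
ee_pos: [0.5976, -0.23, 0.1291]
eef_rot: [-0.042, 0.705, 0.042, 0.706]
ft_force: [0.7, -0.8, 0.5]
width: 0.087
time: 3.45
ee_pos: [0.5971, -0.2303, 0.1283]
eef_rot: [-0.042, 0.706, 0.042, 0.706]
ft_force: [0.5, -2.7, 2.4]
width: 0.044
```

```bash
python3 -m pendant '-.1 0 0 0 0 0;-.2 0 0 0 0 0;-.35 0 0 0 0 0;-.5 0 0 0 0 0;-.5 0 0 0 0 0'
python3 - <<'E'
from h import *
q=.295
print(r.read_state()["ee_pos"], r.read_state()["width"],rel([.610,.210,.25],R.from_matrix(np.array([[0,-np.sin(q),np.cos(q)],[0,np.cos(q),np.sin(q)],[-1,0,0]]))))
im,d,w=snap("top");cv2.imwrite("pics/top1.png",im);np.save("top1.npy",w)
E
```

```text
time: 3.95
ee_pos: [0.5987, -0.2303, 0.258]
eef_rot: [-0.043, 0.703, 0.041, 0.708]
ft_force: [0.3, -0.8, -2.2]
width: 0.0437
[ 0.59873715 -0.23034955  0.25802786] 0.043695389155933725 (array([0.03 , 1.744, 0.254]), array([-0.117,  0.004,  0.002]))
```

```bash
python3 -m pendant '0 .1 .02 0 0 0;0 .25 .04 0 0 0;0 .4 .06 -.05 0 0;0 .55 .08 -.05 0 0;0 .7 .1 -.05 0 0;0 .872 .127 -.05 0 0;0 .872 .127 -.05 0 0'
python3 - <<'E'
from h import *
q=.295
print(rel([.610,.210,.25],R.from_matrix(np.array([[0,-np.sin(q),np.cos(q)],[0,np.cos(q),np.sin(q)],[-1,0,0]]))))
E
```

```text
time: 4.7
ee_pos: [0.602, -0.0009, 0.2505]
eef_rot: [-0.071, 0.705, 0.073, 0.702]
ft_force: [1.1, -0.2, -1.8]
width: 0.0439
(array([0.005, 0.819, 0.202]), array([-0.061, -0.002, -0.003]))
```

```bash
python3 -m pendant '0 .15 .03 -.06 0 0;0 .3 .06 -.06 0 0;0 .45 .1 -.06 0 0;0 .6 .15 -.06 0 0;0 .72 .18 -.06 0 0;0 .819 .202 -.06 0 0;0 .819 .202 -.06 0 0;0 .819 .202 -.06 0 0'
python3 - <<'E'
from h import *
q=.295
print(r.read_state()["joint_positions"].round(2))
print(rel([.610,.210,.031],R.from_matrix(np.array([[0,-np.sin(q),np.cos(q)],[0,np.cos(q),np.sin(q)],[-1,0,0]]))))
im,d,w=snap("wrist");cv2.imwrite("pics/w2.png",im)
E
```

```text
time: 5.5
ee_pos: [0.6121, 0.2013, 0.2511]
eef_rot: [-0.101, 0.701, 0.1, 0.699]
ft_force: [0.3, -0.5, -1.6]
width: 0.0438
[-0.67  0.38  0.37  1.41 -0.14  1.38  1.56]
(array([0.88 , 0.036, 0.004]), array([-0.007, -0.002,  0.   ]))
```

View pics/w2.png

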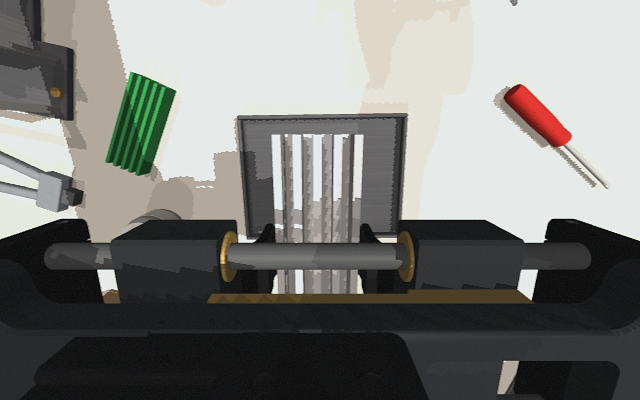

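The heatsink is held level between the fingers (columns 272–362) and aligned with the tray (240–407). I'm lowering it.

```bash
python3 -m pendant '.12 .02 0 -.005 0 0;.27 .036 0 -.005 0 0;.42 .036 0 -.005 0 0;.57 .036 0 -.005 0 0;.7 .036 0 -.005 0 0;.78 .036 0 -.005 0 0;.82 .036 0 -.005 0 0;.85 .036 0 -.005 0 0' 
python3 -m pendant '.01 0 0 0 0 0;.02 0 0 0 0 0;.03 0 0 0 0 0;.03 0 0 0 0 0;.03 0 0 0 0 0'
```

```text
time: 6.35
ee_pos: [0.6105, 0.2086, 0.04]
eef_rot: [-0.102, 0.7, 0.102, 0.7]
ft_force: [0.5, 0.9, -1.8]
width: 0.044
time: 6.85
ee_pos: [0.6106, 0.2099, 0.0334]
eef_rot: [-0.103, 0.699, 0.103, 0.7]
ft_force: [0.1, 0.2, -1.6]
width: 0.0438
```

```bash
python3 -m pendant '.006 0 0 0 0 0;.012 0 0 0 0 0;.018 0 0 0 0 0;.018 0 0 0 0 0;.018 0 0 0 0 0'; python3 -m pendant '.004 0 0 0 0 0;.004 0 0 0 0 0;.004 0 0 0 0 0'
```

```text
time: 7.35
ee_pos: [0.6104, 0.2097, 0.0284]
eef_rot: [-0.103, 0.7, 0.103, 0.7]
ft_force: [0.7, -0.0, -1.4]
width: 0.0438
time: 7.65
ee_pos: [0.6105, 0.2098, 0.0282]
eef_rot: [-0.102, 0.7, 0.103, 0.7]
ft_force: [-2.6, -1.4, 5.3]
width: 0.0438
```

```bash
python3 -m pendant '0 0 0 0 0 0;0 0 0 0 0 0;0 0 0 0 0 0;0 0 0 0 0 0;0 0 0 0 0 0;0 0 0 0 0 0;0 0 0 0 0 0' 1
python3 -m pendant '-.1 0 0 0 0 0;-.25 0 0 0 0 0;-.4 0 0 0 0 0;-.6 0 0 0 0 0;-.8 0 0 0 0 0;-.9 0 0 0 0 0;-.9 0 0 0 0 0' 1
python3 - <<'E'
from h import *
im,d,w=snap("top");cv2.imwrite("pics/top2.png",im);np.save("top2.npy",w)
w=np.load("top1.npy");z=w[...,2]
q=.118;
A=np.array([[np.cos(q),np.sin(q)],[-np.sin(q),np.cos(q)]])
for nm in("top1","top2"):
    w=np.load(nm+".npy");z=w[...,2]
    m=(z>.097)&(z<.115)&(w[...,0]>.53)&(w[...,0]<.65)&(w[...,1]>-.32)&(w[...,1]<-.13)
    p=w[m];l=(p[:,:2]-[.592,-.224])@A.T
    for n,k in(("br",l[:,0]<0),("rear",l[:,0]>=0)):
        if k.sum()<10: continue
        f=cv2.fitLine(p[k][:,:2].astype(np.float32),cv2.DIST_HUBER,0,.01,.01).ravel()
        print(nm,n,k.sum(),f, "yaw",np.arctan2(-f[0]*np.sign(f[1]),abs(f[1])), "l x",np.percentile(l[k][:,0],[5,50,95]),"l y",l[k][:,1].min(),l[k][:,1].max(),p[k][:,2].mean())
    m=(z>.01)&(abs(w[...,0]-.61)<.08)&(abs(w[...,1]-.21)<.09);m&=(z<.05)
w=np.load("top2.npy");c=cv2.imread("pics/top2.png")[120:260,200:460]
cv2.imwrite("pics/c2.png",cv2.resize(c,None,fx=3,fy=3,interpolation=cv2.INTER_CUBIC))
E
```

```text
time: 8.35
ee_pos: [0.6104, 0.2098, 0.0275]
eef_rot: [-0.103, 0.7, 0.103, 0.7]
ft_force: [-0.3, 0.3, 0.4]
width: 0.0855
time: 9.05
ee_pos: [0.6121, 0.2101, 0.2574]
eef_rot: [-0.102, 0.697, 0.103, 0.702]
ft_force: [0.1, 0.0, 0.1]
width: 0.0869
top1 br 80 [ 0.06704217 -0.99775016  0.56049776 -0.18949834] yaw 0.06709249 l x [-0.031203   -0.02751534 -0.02390856] l y -0.007450002010705803 0.07753274168601212 0.10445774763538447
top1 rear 38 [ 0.09396566 -0.9955754   0.6216673  -0.16512652] yaw 0.09410449 l x [0.03265085 0.03614492 0.04004829] l y 0.004379207879185614 0.0737393371038755 0.10462269428112295
top2 br 139 [ 0.07668941 -0.99705505  0.56235516 -0.21567954] yaw 0.07676478 l x [-0.03315718 -0.02885107 -0.02413035] l y -0.07204522019467005 0.07813297811185084 0.10442587461424314
top2 rear 187 [ 0.07245725 -0.9973715   0.6248638  -0.21397479] yaw 0.07252081 l x [0.02869251 0.03374777 0.0390015 ] l y -0.07534726530568343 0.07496058527604743 0.10461367506893417
```

View pics/c2.png

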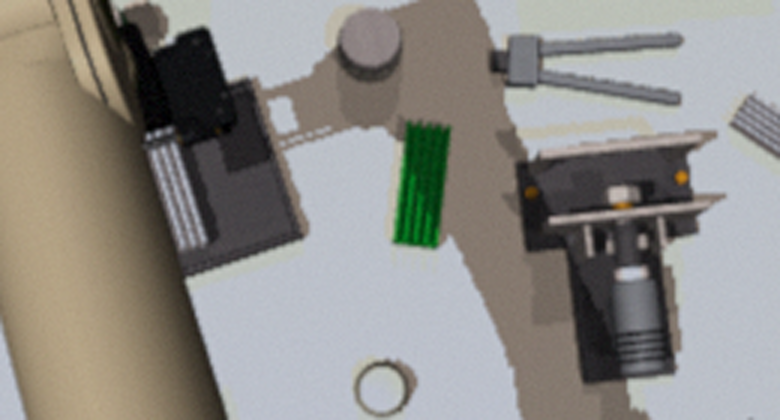

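The heatsink lies in the tray at crop (180,200), and the gap is now clear with the bolt head visible at crop (622,193). Next I'll locate the bolt head precisely.

Run:
```python
from h import *
w=np.load("top2.npy");z=w[...,2];q=.075
ex=np.array([np.cos(q),np.sin(q)]);ey=np.array([-np.sin(q),np.cos(q)])
o=np.array([.592,-.222])
lx=(w[...,:2]-o)@ex;ly=(w[...,:2]-o)@ey
m=(z>.097)&(z<.115)&(abs(ly)<.1)
for n,k in(("br -29",m&(abs(lx+.029)<.012)),("rear 34",m&(abs(lx-.034)<.012))):
    print(n,np.median(lx[k]),np.percentile(ly[k],[0,1,99,100]))
k=(z>.07)&(z<.1)&(lx>-.022)&(lx<.02)&(abs(ly)<.03);print("head",k.sum(),np.c_[lx[k],ly[k],z[k]].round(3).tolist())
b=o+ex*-.007;print(b)
print(rel([*b,.25],R.from_matrix(np.array([[0,ey[0],ex[0]],[0,ey[1],ex[1]],[-1,0,0]]))))
# heatsink
k=(abs(w[...,0]-.6)<.1)&(abs(w[...,1]-.21)<.05)&(z>.022)&(z<.05);print("hs top z",np.percentile(z[k],[5,50,95]),w[k].min(0),w[k].max(0))
```

```text
br -29 -0.02919568489837912 [-0.07530937 -0.07432271  0.07356048  0.07506225]
rear 34 0.03351024580022295 [-0.07582129 -0.07452097  0.07321842  0.0746128 ]
head 76 [[-0.001, 0.012, 0.084], [-0.002, 0.01, 0.088], [-0.003, 0.007, 0.088], [-0.003, 0.005, 0.091], [-0.004, 0.003, 0.092], [-0.005, -0.003, 0.094], [-0.004, -0.007, 0.088], [-0.005, -0.009, 0.09], [-0.005, -0.012, 0.089], [-0.003, -0.018, 0.077], [-0.003, 0.014, 0.078], [-0.004, 0.012, 0.084], [-0.005, 0.01, 0.087], [-0.005, 0.008, 0.087], [-0.006, 0.006, 0.092], [-0.006, 0.003, 0.091], [-0.007, 0.0, 0.091], [-0.007, -0.002, 0.093], [-0.008, -0.005, 0.093], [-0.007, -0.009, 0.088], [-0.007, -0.012, 0.085], [-0.007, -0.015, 0.085], [-0.006, 0.014, 0.076], [-0.008, 0.013, 0.087], [-0.008, 0.011, 0.09], [-0.008, 0.008, 0.088], [-0.009, 0.005, 0.089], [-0.009, 0.003, 0.089], [-0.009, -0.0, 0.088], [-0.01, -0.002, 0.093], [-0.01, -0.005, 0.091], [-0.01, -0.009, 0.086], [-0.01, -0.012, 0.086], [-0.01, -0.015, 0.086], [-0.009, 0.014, 0.076], [-0.01, 0.013, 0.082], [-0.011, 0.012, 0.091], [-0.011, 0.008, 0.086], [-0.011, 0.005, 0.086
[... 400 characters left out ...]
 -0.011, 0.086], [-0.016, -0.014, 0.087], [-0.015, 0.013, 0.079], [-0.016, 0.011, 0.085], [-0.016, 0.008, 0.081], [-0.016, 0.005, 0.083], [-0.017, 0.003, 0.085], [-0.017, -0.0, 0.084], [-0.018, -0.002, 0.086], [-0.018, -0.005, 0.086], [-0.018, -0.008, 0.085], [-0.019, 0.008, 0.082], [-0.02, 0.007, 0.089], [-0.02, 0.003, 0.084], [-0.02, 0.0, 0.083], [-0.02, -0.003, 0.082], [-0.02, -0.006, 0.082], [-0.021, -0.008, 0.086], [-0.021, 0.008, 0.078], [-0.022, 0.005, 0.08], [-0.022, 0.003, 0.08]]
[ 0.58501968 -0.22252451]
(array([ 0.015, -1.627, -0.597]), array([ 0.144,  0.002, -0.001]))
hs top z [0.02368498 0.03227888 0.03668771] [0.52861543 0.16199154 0.02207036] [0.66993974 0.23083794 0.04003605]
```

```bash
python3 -m pendant '0 -.2 -.07 .07 0 0;0 -.4 -.15 .07 0 0;0 -.6 -.22 .07 0 0;0 -.81 -.298 .07 0 0;0 -.81 -.298 .07 0 0;0 -.81 -.298 .07 0 0' 1
cat > t.py <<'E'
from h import *
import sys
q=.075;ex=np.array([np.cos(q),np.sin(q)]);ey=np.array([-np.sin(q),np.cos(q)]);o=np.array([.592,-.222])
s=r.read_state();e=s["ee_pos"];print("loc",((e[:2]-o)@ex).round(4),((e[:2]-o)@ey).round(4),e[2].round(4))
print(rel([*(o+ex*-.005),float(sys.argv[1])],R.from_matrix(np.array([[0,ey[0],ex[0]],[0,ey[1],ex[1]],[-1,0,0]]))))
E
python3 t.py .25
```

```text
time: 9.7
ee_pos: [0.5964, -0.0092, 0.2514]
eef_rot: [-0.064, 0.705, 0.064, 0.704]
ft_force: [-0.0, 0.1, 0.3]
width: 0.0873
loc 0.0203 0.2119 0.2514
(array([ 0.006, -0.832, -0.19 ]), array([ 0.071, -0.001,  0.   ]))
```

```bash
python3 -m pendant '0 -.2 -.04 .07 0 0;0 -.4 -.09 .07 0 0;0 -.6 -.14 .07 0 0;0 -.75 -.17 .07 0 0;0 -.832 -.19 .07 0 0;0 -.832 -.19 .07 0 0;0 -.832 -.19 .07 0 0;0 -.832 -.19 .07 0 0' 1
python3 t.py .15
python3 - <<'E'
from h import *
print(r.read_state()["joint_positions"].round(2))
im,d,w=snap("wrist");cv2.imwrite("pics/w3.png",im)
q=.075;ex=np.array([np.cos(q),np.sin(q)]);ey=np.array([-np.sin(q),np.cos(q)]);o=np.array([.592,-.222])
z=w[...,2];lx=(w[...,:2]-o)@ex;ly=(w[...,:2]-o)@ey
for s in(1,-1):
    k=(z>.099)&(z<.112)&(abs(lx+.029)<.015)&(s*ly>.03)&(s*ly<.08);print("bracket",k.sum(),np.percentile(lx[k],[5,50,95]),np.percentile(s*ly[k],[1,99]))
k=(z>.065)&(z<.1)&(lx>-.018)&(lx<.01)&(abs(ly)<.03);print("head",k.sum(),np.percentile(lx[k],[1,50,99]),np.percentile(ly[k],[1,99]),np.percentile(z[k],99))
E
```

```text
time: 10.5
ee_pos: [0.5898, -0.2161, 0.2517]
eef_rot: [-0.029, 0.707, 0.03, 0.706]
ft_force: [-0.0, 0.8, 0.3]
width: 0.0869
loc -0.0018 0.0061 0.2517
(array([ 0.407, -0.025, -0.013]), array([ 0.006, -0.   , -0.001]))
[-0.17  0.37  0.59  1.46 -0.21  1.37  2.09]
bracket 284 [-0.03418542 -0.03151041 -0.02837239] [0.03021677 0.07153457]
bracket 321 [-0.03398384 -0.03162604 -0.02841823] [0.03091262 0.07733315]
head 375 [-0.01797431 -0.01144187 -0.00431807] [-0.01983788  0.01459926] 0.09347787846176646
```

View pics/w3.png

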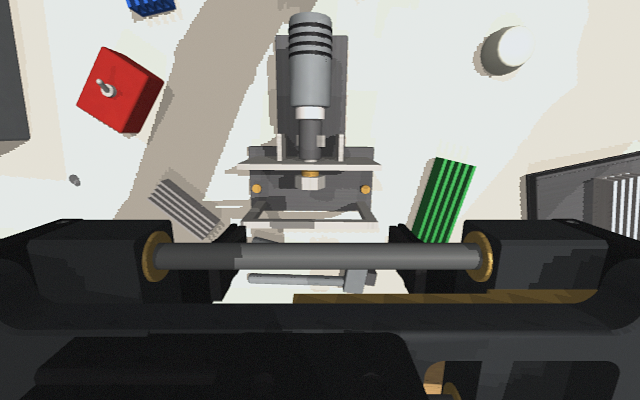

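The wrist view shows the bolt head at (313,183) just behind the bracket line at row 163, with the gap clear. I'm going down in two stages.

```bash
python3 -m pendant '.15 -.025 -.018 .005 0 0;.3 -.03 -.018 .005 0 0;.42 -.03 -.018 .005 0 0;.5 -.03 -.018 .005 0 0;.5 -.03 -.018 .005 0 0;.5 -.03 -.018 .005 0 0' 1
python3 t.py .077
```

```text
time: 11.15
ee_pos: [0.5856, -0.2257, 0.128]
eef_rot: [-0.026, 0.707, 0.027, 0.707]
ft_force: [0.3, 1.3, 0.6]
width: 0.0873
loc -0.0066 -0.0032 0.128
(array([0.204, 0.013, 0.007]), array([ 0.,  0., -0.]))
```

```bash
python3 -m pendant '.06 0 0 0 0 0;.12 0 0 0 0 0;.16 0 0 0 0 0;.2 0 0 0 0 0;.2 0 0 0 0 0;.2 0 0 0 0 0' 1
python3 t.py .077
```

```text
time: 11.75
ee_pos: [0.5851, -0.2268, 0.0774]
eef_rot: [-0.026, 0.707, 0.026, 0.707]
ft_force: [0.4, 0.1, 0.5]
width: 0.0872
loc -0.0072 -0.0043 0.0774
(array([0.002, 0.017, 0.009]), array([-0.001, -0.   ,  0.   ]))
```

```bash
python3 -m pendant '0 .006 0 0 0 0;0 .006 0 0 0 0;0 .006 0 0 0 0;0 .006 0 0 0 0;0 .006 0 0 0 0;0 .006 0 0 0 0;0 .006 0 0 0 0;0 .006 0 0 0 0' -1 45
python3 -m pendant '0 0 0 0 0 0;0 0 0 0 0 0;0 0 0 0 0 0;0 0 0 0 0 0;0 0 0 0 0 0;0 0 0 0 0 0'
python3 t.py .077
```

```text
time: 12.55
ee_pos: [0.585, -0.225, 0.0775]
eef_rot: [-0.026, 0.707, 0.026, 0.707]
ft_force: [-1.3, -0.6, 1.9]
width: 0.032
time: 13.15
ee_pos: [0.585, -0.225, 0.0775]
eef_rot: [-0.026, 0.707, 0.026, 0.707]
ft_force: [-0.7, 1.2, 2.3]
width: 0.0318
loc -0.0072 -0.0025 0.0775
(array([0.002, 0.01 , 0.009]), array([-0.001, -0.   , -0.   ]))
```

```bash
for i in 1 2 3; do python3 -m pendant '0 0 0 0 0 0;0 0 0 0 0 0;0 0 0 0 0 0;0 0 0 0 0 0;0 0 0 0 0 0;0 0 0 0 0 0;0 0 0 0 0 0;0 0 0 0 0 0' - 55; python3 -c "
from h import *
s=r.read_state();print(s['width'],s['torque'].round(3))"; done
```

```text
time: 13.95
ee_pos: [0.585, -0.225, 0.0774]
eef_rot: [-0.026, 0.707, 0.026, 0.707]
ft_force: [-1.8, 4.2, 2.9]
width: 0.0317
0.03174418457254797 [ 0.759  0.47  -0.013]
time: 14.75
ee_pos: [0.585, -0.225, 0.0774]
eef_rot: [-0.026, 0.707, 0.026, 0.707]
ft_force: [-1.5, 3.9, 3.0]
width: 0.0313
0.031330611895589916 [ 1.044  0.511 -0.026]
time: 15.55
ee_pos: [0.585, -0.2251, 0.0775]
eef_rot: [-0.026, 0.707, 0.026, 0.707]
ft_force: [-2.5, 3.9, 3.7]
width: 0.0314
0.031374944193576455 [ 1.115  0.531 -0.05 ]
```

```bash
cat > f.py <<'E'
from h import *
import sys
a=[snap("wrist")[0] for _ in range(8)]
np.save(sys.argv[1],np.array(a));d=np.array(a).astype(float)
print(sys.argv[1],r.read_state()["time"],r.read_state()["width"],r.read_state()["torque"].round(2))
k=d.mean(-1).std(0);k[:6]=0
v=cv2.GaussianBlur(k.astype(np.float32),(7,7),0);i=np.unravel_index(v.argmax(),v.shape);print(i,v.max(),np.median(v))
cv2.imwrite("pics/"+sys.argv[1]+".png",np.hstack([cv2.resize(a[0],None,fx=.6,fy=.6),cv2.cvtColor(cv2.resize(np.clip(v*10,0,255).astype(np.uint8),None,fx=.6,fy=.6),cv2.COLOR_GRAY2BGR)]))
E
python3 f.py run1
for i in 1 2 3 4 5 6 7 8; do python3 -m pendant '0 0 0 0 0 0;0 0 0 0 0 0;0 0 0 0 0 0;0 0 0 0 0 0;0 0 0 0 0 0;0 0 0 0 0 0;0 0 0 0 0 0;0 0 0 0 0 0' |grep -E 'width|force'; done
python3 f.py run2
```

```text
run1 15.95 0.03158359262373897 [1.13 0.5  0.  ]
(np.int64(158), np.int64(321)) 62.665607 0.7391275
ft_force: [-2.6, 4.3, 4.0]
width: 0.0311
ft_force: [-1.7, 4.9, 4.7]
width: 0.0313
ft_force: [-2.4, 3.7, 4.7]
width: 0.0315
ft_force: [-1.9, 4.7, 4.2]
width: 0.0315
ft_force: [-2.4, 3.7, 4.0]
width: 0.0317
ft_force: [-2.3, 4.6, 5.0]
width: 0.0317
ft_force: [-2.1, 4.7, 4.2]
width: 0.0314
ft_force: [-2.8, 4.4, 4.3]
width: 0.0317
run2 22.75 0.03142159093954262 [ 1.23  0.52 -0.  ]
(np.int64(174), np.int64(358)) 3.9445922 0.7203448
```

View pics/run1.png

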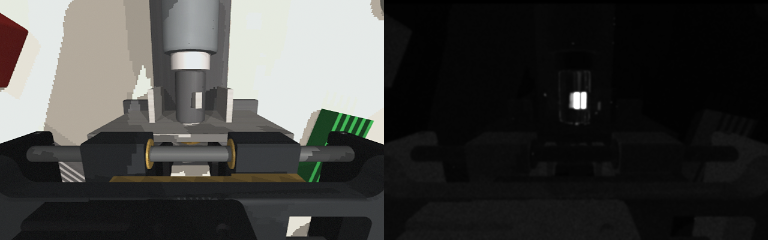

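View pics/run2.png

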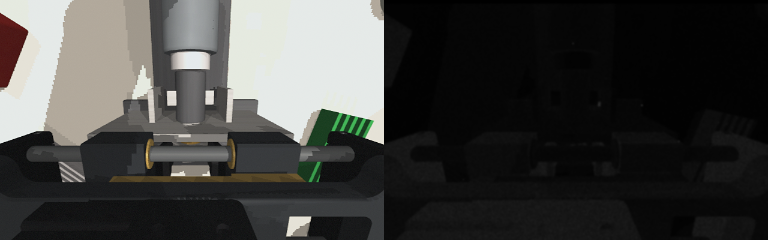

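Run1 (t=16) shows the socket mark moving at about (580,100). Run2 (t=22.7) shows no motion, but the mark could simply be on the hidden side. I'll sample over a full turn to be sure.

```bash
for k in 1 2 3 4 5 6; do for i in 1 2; do python3 -m pendant '0 0 0 0 0 0;0 0 0 0 0 0;0 0 0 0 0 0;0 0 0 0 0 0;0 0 0 0 0 0;0 0 0 0 0 0;0 0 0 0 0 0;0 0 0 0 0 0' >/dev/null; done
python3 -c "
from h import *
im=snap('wrist')[0];a=np.load('run2.npy')[-1];s=r.read_state()
d=cv2.absdiff(im,a)[110:205,285:355].astype(float).mean(-1);print(s['time'],s['width'],s['ft_force'].round(1),s['torque'].round(2),s['ee_pos'].round(4),'diff',d.mean().round(2),d.max())
b=np.load('run1.npy')[0];print(cv2.absdiff(b,a)[110:205,285:355].mean())"; done
python3 - <<'E'
from h import *
im,d,w=snap("top");z=w[...,2]
k=(abs(w[...,0]-.61)<.09)&(abs(w[...,1]-.21)<.06)&(z>.026)&(z<.05)
b=cv2.minAreaRect((w[k][:,:2]*1000).astype(np.float32));print(k.sum(),b,np.percentile(z[k],[50,95]))
E
```

```text
24.4 0.03121866012436263 [-3.7  4.4  4.9] [1.2  0.53 0.03] [ 0.585  -0.2251  0.0775] diff 0.95 4.666666666666667
20.26817042606516
26.05 0.031436726273058144 [-2.6  4.8  4.3] [ 1.25  0.52 -0.01] [ 0.585  -0.225   0.0775] diff 0.95 6.666666666666667
20.26817042606516
27.7 0.031854443264912775 [-2.4  4.5  4.3] [ 1.21  0.48 -0.04] [ 0.585  -0.2251  0.0775] diff 0.95 5.666666666666667
20.26817042606516
29.35 0.03181647786057533 [-2.9  5.2  4.3] [ 1.23  0.51 -0.04] [ 0.585  -0.2251  0.0775] diff 0.95 6.0
20.26817042606516
31.0 0.03153438605224386 [-2.1  4.1  4. ] [1.19 0.46 0.02] [ 0.585  -0.225   0.0774] diff 0.95 5.333333333333333
20.26817042606516
32.65 0.032062911980247376 [-2.6  4.4  3.7] [ 1.18  0.5  -0.  ] [ 0.585  -0.2251  0.0774] diff 0.95 5.0
20.26817042606516
326 ((619.6846923828125, 213.596435546875), (143.95516967773438, 45.209835052490234), 17.51521873474121) [0.0330419  0.03686024]
```

The socket hasn't moved for 10 s, so the motor has stalled. The grip is steady, and the heatsink lies flat in the tray within about 10 mm of its centre. I'm handing in the job.

```bash
python3 -c "
from bench import close_job
print(close_job())"
```

```text
the job is handed in; nothing more can be done
None
```

I moved the heatsink into the tray, gripped the bolt head until the motor stalled, and handed the job in at about 33 s of the 66 s allowed. The arm was still holding the bolt head, and no verdict was reported.

**Checks that agreed:**
- **Bolt and nut:** The socket's mark was turning at 16 s. From 22.7 to 32.7 s, about a full turn at the running speed, nothing moved, so I take the nut as tight. I could not read the bolt joint directly.
- **Grip:** The grip was commanded at 55 N and the TCP stayed about 4 mm from the head's centre. The contact force on the head is not measured directly.
- **Heatsink:** Fin tops stood about 33 mm above the table, which matches fins up on the 5 mm tray floor. Its centre was within about 10 mm of the tray centre.

**Checks that did not fully agree:**
- **Finger opening:** It read 31–32 mm, against 30 mm across the flats. It held steady, with no sign of the head slipping.
- **Heatsink length:** The last top-view measurement gave 144 mm against the real 120 mm, probably from stray points on the tray rim. That makes the position along its length less certain.
- **Fixture position:** The wrist and top cameras differed by 2–3 mm. I aimed between the two.

I did not measure the other objects again at the end. No move went near them.

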